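Load a relay board in the programming jig and hold the sprung lid down

ROBOT

A 6-joint arm with a two-finger parallel gripper is mounted at the origin on the work surface. World frame = base frame: x ahead of the robot, y to its left, z up, the work surface at z = 0. Lengths are in mm, angles in rad, forces in N, time in s.
With the tool pointing down it reaches from about 350 to 975 mm from the base axis. Payload 7.1 kg.
Tool frame: the origin (TCP) lies midway between the tips of the shut fingers; the grasp point (between the pads) lies pinch_z behind it (pinch_z is the distance from the TCP to the grasp point, in mm); z points along the fingers, y is the line along which they close (so a half turn about z gives the same grasp; the last joint's range is limited). The gripper opens to 88 mm and grips with 3 to 60 N. Pads are 20 mm wide; open, the fingers measure 115 mm over their backs; the gripper's body (75 mm by 178 mm) begins 61 mm behind the grasp point.
Start: joints at [1.305, 0.423, 1.63, -0, 1.089, -0.019], TCP at [152.657, 606.053, 222.675] pointing down, gripper open.
Joint ranges: [-3, 3], [-0.9, 2.11], [0.09, 2.58], [-1.31, 4.45], [0.11, 2.69], [-2.54, 2.54]. Speed limits (rad/s): [2.39, 2.39, 3.01, 3.14, 3.14, 3.14].

INTERFACE

Orientations are given as a rotation vector (axis times angle).
In Python, from workcell import get_obs, get_image, close_job, pinch_z gives the robot as it stands.
- The arm moves only by the tool jog_arm, never from a script. Its argument "commands" is a list of rows, each a list of 3 entries, a list of its own where there are three numbers: the gripper command: -1 is shut, 1 is fully open, values between are in proportion, then the shift along the tool's x, y, z as a fraction of full scale, then the turn, a rotation vector about the tool's x, y, z as a fraction of full scale. In form: [[gripper, [tx, ty, tz], [rx, ry, rz]], ...]. A call has 1 to 10 rows; each row shifts and turns the commanded pose from where the row before left it, along the tool's axes as they then stand; what a row does not reach is not made up. Full scale, the value 1, is 0.1 m for a shift and 45 degrees for a turn. A row lasts 1/10 s, in which the tool goes at most 50 mm and 8.59 degrees, less where a joint would pass 70% of its speed; a pose out of reach is approached as far as the arm can. A call with a number of a shift or a turn outside -1 to 1 is refused whole. A call with a gripper value outside its range is refused whole. The fingers move at their own pace and stop on an object; the grip force is fixed at half the most. Time passes only in rows, so rows that do not move let the fingers close. It gives the time, the measured TCP pose, the force, the opening and the grip force at its end, in the units of the state.
- get_obs(): the state, without advancing time (a new reading comes with each control period).
- get_image(name): name is "scene" or "top" or "wrist"; returns a dict with "image" (420x560x3 uint8, blue, green, red), "z_map" (420x560 float32, mm along the optical axis (not along the pixel's ray), 0 where there is no reading), "intrinsics" (3x3 intrinsics, pixels), "k1" (the pictures are not rectified: a ray, as slopes to the right and down, at radius r is drawn at 1 + k1 r^2 times it, then the intrinsics apply), "eye" and "orientation" of the camera in the world; the wrist camera has in their place "mount" (4x4, takes a point from camera to tool coordinates, whose origin is the TCP and whose axes are the flange's). Camera axes: x right, y down, z forward; pixel columns grow to the right and rows downward; lengths in mm; the calibration is good to about 2 mm. A picture is of the moment at which its call begins: read the wrist's pose just before it.
- close_job(): hands the job in; it is judged then, once.
The state is a dict: "t": time; "qpos": joint angles; "qvel": joint speeds; "joint_torque": joint torques, N m; "ee_pos": TCP position; "orientation": TCP orientation; "ft_force": force on the tool from outside, world axes, zero at the start; "moment": the same for the moment, N m; "width": finger opening in mm; "grasp_force": force on a finger pad.
Only numpy, scipy, OpenCV 4.12 (cv2) and the standard library are available. Lean on these libraries where they do the work, as an engineer would, in place of code of your own. Each camera call takes 0.05 s, during which the arm holds its last target. There are 200 camera calls.

TASK

Load the relay board from the bench into the nest of the programming jig, lying flat between the locating pins with its transformer end towards the lid's hinge. Then pull the spring-loaded lid down by the grip of its handle until it is fully closed, so that its push rods press the board onto the probes, and keep it fully closed for at least three seconds while the download runs. The lid springs open if let go, so finish while still holding the handle down, and leave the solder spool, the parts box and the tape roll where they are.

Things in the scene. Friction and masses are not known exactly. Their poses are not given: they have to be found in the camera images.
- jig: the programming jig, fixed to the bench: a grey box 150 mm along its x, 170 along its y (-110 to +60), 50 mm high. Origin at bench level under the nest's middle. The lid's hinge runs along the jig's x on its -y side; the closed handle overhangs the +y side. Two 10 mm posts, 83 mm high, on which the closed lid rests, stand at x +-47, y 42 mm; two hinge cheeks, 71 mm high, at x +-58, y -70 mm
- nest (a point): middle of the top of the black sprung carrier plate where the board lies, 64 mm above the bench when up; axes as the jig's. Eight steel pins at (+-33.5, +-30) and (+-18, +-45.5) mm surround the board's place with 1.5 mm play: 12 mm high, 8 mm thick, the upper half tapering to 3 mm. The plate is cut away for fingers where |x| is over 24 and |y| under 18 mm
- carrier (a joint): how far the sprung carrier plate is pushed down, m: 0 up, about 0.005 with the board in it and the lid fully closed, end of travel 0.0065. It takes 6 N to start and 18 N at 5 mm.
- lid (a joint): opening angle of the lid, rad: 0 fully closed (a firm stop), 1.75 fully open, leaning back. A spring always drives it open to 1.75, where it stands at the start. Moved by the handle it takes 1 to 3 N, and about 10 N straight down at the handle to close it fully with a board in the nest
- lid_hinge (a point): middle of the hinge axis, 61 mm above the bench, 70 mm on the nest's -y side. At opening angle a the handle sleeve's middle lies 158 cos(a) - 25 sin(a) mm from here along the jig's +y and 158 sin(a) + 25 cos(a) mm up. The lid is a clear plate 104 mm wide, from 8 to 120 mm out, its underside 22 mm off the hinge plane, with four 22 mm push rods under it and aluminium edge bars
- lid_handle: the grip sleeve on the bar of the lid's U handle: black rubber, 14 mm thick, 80 mm long, parallel to the hinge, turning freely on its bar. An arm at each end joins it to the lid (84 mm free between the arms, 31 mm between sleeve and lid edge). Origin at its middle, x axis along it; y and z turn with it. Its axis is about 212 mm above the bench when open, 86 mm when closed
- board: the relay board, loose on the bench, right side up: dark green, 56 mm along its x, 80 along its y, 2 mm thick, about 120 g. Origin at the middle of its underside. Along each long side a grey terminal block flush with the edge, y -25 to +25 mm, top 16 mm above the underside: grip across these (56 mm). Transformer centred at y -14 mm, top 20 mm; two black relays at y +13.5 mm, top 15 mm
- board_transformer_end (a point): middle of the board's short edge next to the transformer (the block with the yellow winding), at the underside, 40 mm along the board's -y from its origin. It goes towards the hinge, at y = -40 mm of the nest, so that the seated board's axes point as the nest's
- solder_spool: bystander: aluminium-coloured solder spool standing upright, 54 mm wide, 45 mm high; origin at the middle of its underside
- parts_box: bystander: clear open parts box 100 by 75 by 35 mm; origin at the middle of its underside
- tape_roll: bystander: roll of paper tape lying flat, 76 mm across, 19 mm high; origin at the middle of its underside
Things that resemble listed ones, but are neither listed nor needed, are in the scene too. Leave any blue or purple look-alike of the board alone.

How it is judged:
By the outcome, as a careful person would: the job done as asked, in the order asked, and still so for the second after the job is handed in, while the arm keeps its last pose, push and grip.
It also fails if it takes over 64 s, if anything falls off the work surface, if the arm or the gripper's body presses on something with over 40 N, if the wrist force passes 120 N, or if a joint passes its speed limit or range.

## Working session

There is one attempt and no reset: what is moved stays moved. The work goes in short steps, Python scripts to look and compute and a tool call to move; the robot and the scene stay as the last step left them, time stands still between calls to the robot, and variables do not carry over. Pictures are saved under pics/ and viewed, at most 10 in all, crops included, and the job is handed in when it is done.

Besides the shell and the picture viewer there is one more tool, called after "Call:" in YAML: its name, and indented under it one key for each argument. jog_arm: Moves the arm, as the interface text tells. Its arguments: {"type":"object","properties":{"commands":{"type":"array","items":{"type":"array"}}},"required":["commands"]}

```bash
mkdir -p pics; ls; python3 - <<'E'
from workcell import get_obs,get_image,pinch_z
import cv2,numpy as np,pickle
o=get_obs();print(pinch_z,o)
d={}
for n in("scene","top"):
    d[n]=get_image(n);c=d[n];cv2.imwrite(f"pics/{n}.png",c["image"]);print(n,c["intrinsics"],c["k1"],c["eye"],c["orientation"])
pickle.dump(d,open("d.pkl","wb"))
E
```

```text
pics
18.700000000000003 {'t': 0.0, 'qpos': array([ 1.30502149e+00,  4.23859846e-01,  1.63068846e+00, -2.34183702e-05,
        1.08862189e+00, -1.89805545e-02]), 'qvel': array([ 0.00071525,  0.0008615 ,  0.00094989, -0.00233793,  0.00096904,
       -0.00094156]), 'joint_torque': array([ 1.09232482e-03, -5.44622219e+01, -2.73670453e+01,  6.45092083e-02,
        2.27317074e-02, -9.29332464e-05]), 'ee_pos': array([152.50587407, 605.52305239, 221.89045164]), 'orientation': array([-3.86638394e-01, -3.11750408e+00,  2.45738125e-03]), 'ft_force': array([-0.31940601, -0.62816863,  0.82410663]), 'moment': array([-0.05550059, -0.01268345,  0.00231607]), 'grasp_force': 0.0, 'width': 87.8457679667545}
scene [[473.79968927   0.         289.24795065]
 [  0.         473.79968927 209.98379333]
 [  0.           0.           1.        ]] -0.15234415853042113 [1016.63588559  520.01267395  971.98995597] [-1.20218494 -2.46582734  0.81314751]
top [[510.4020193    0.         270.42745617]
 [  0.         510.4020193  204.33745263]
 [  0.           0.           1.        ]] -0.07850341978611171 [ 354.01411128  115.49264629 1232.70112564] [-2.13836213  2.14016056 -0.17147789]
```

View pics/scene.png

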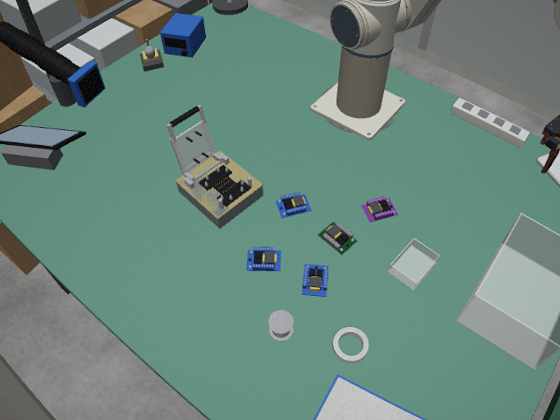

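View pics/top.png

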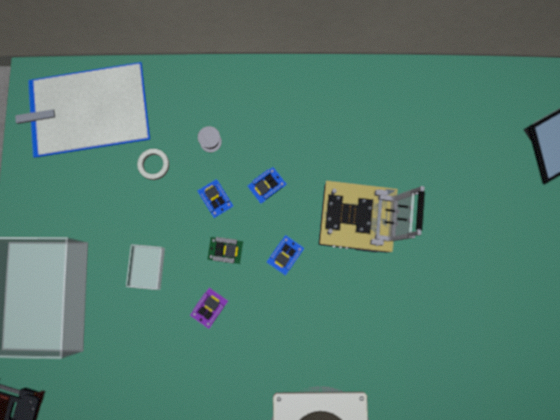

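The only dark-green board is at top (225,250) / scene (337,236). The others, blue at top (215,197), (267,184), (285,255) and purple at (209,308), are look-alikes to leave alone. The jig is at top (358,216), with its lid open and the hinge on the right (-y world).

```bash
cat > h.py <<'E'
import numpy as np,cv2,pickle
from scipy.spatial.transform import Rotation as R
def T(pos,rv):
    M=np.eye(4);M[:3,:3]=R.from_rotvec(rv).as_matrix();M[:3,3]=pos;return M
def cam(c,obs=None):
    return T(obs["ee_pos"],obs["orientation"])@np.array(c["mount"]) if "mount" in c else T(c["eye"],c["orientation"])
def rays(c,px,M):
    u=cv2.undistortPoints(np.float64(px).reshape(-1,1,2),c["intrinsics"],np.array([c["k1"],0,0,0.]))[:,0]
    return np.c_[u,np.ones(len(u))]@M[:3,:3].T
def plane(c,px,z,M):
    d=rays(c,px,M);e=M[:3,3];return e+d*((z-e[2])/d[:,2])[:,None]
def depth(c,px,M):
    px=np.int32(px).reshape(-1,2);d=rays(c,px,M);return M[:3,3]+d*c["z_map"][px[:,1],px[:,0]][:,None]
def proj(c,P,M):
    q=np.linalg.inv(M);p=np.float64(P)@q[:3,:3].T+q[:3,3]
    return cv2.projectPoints(p,np.zeros(3),np.zeros(3),c["intrinsics"],np.array([c["k1"],0,0,0.]))[0][:,0]
E
python3 - <<'E'
from h import *
d=pickle.load(open("d.pkl","rb"));c=d["top"];M=cam(c);im=c["image"]
hsv=cv2.cvtColor(im,cv2.COLOR_BGR2HSV)
print(hsv[240:262,205:248:3,:][10])
# grid of world height
v,u=np.mgrid[0:420,0:560];P=depth(c,np.c_[u.ravel(),v.ravel()],M).reshape(420,560,3)
def rect(m):
    pts=P[m][:,:2].astype(np.float32);return cv2.minAreaRect(pts)
Z=P[...,2]
def sub(m,x0,y0,x1,y1):
    k=np.zeros_like(m);k[y0:y1,x0:x1]=m[y0:y1,x0:x1];return k
print("board",rect(sub(Z>9,200,232,248,268)), P[250,225])
print("jig",rect(sub((Z>44)&(Z<56),310,170,405,260)))
print("handle",rect(sub((Z>195),400,170,440,250)))
s=d["scene"]["image"]
a=cv2.resize(im[230:270,195:255],None,fx=6.5,fy=6.5,interpolation=cv2.INTER_CUBIC)
b=cv2.resize(s[213:260,308:368],None,fx=6.5,fy=6.5,interpolation=cv2.INTER_CUBIC)
e=np.zeros((310,780+10,3),np.uint8);e[:260,:390]=a;e[:b.shape[0],400:790]=b[:310]
cv2.imwrite("pics/crop.png",e)
E
```

```text
[[ 80 112 134]
 [ 76 126 109]
 [ 70 154  71]
 [ 72 154  71]
 [ 90  40  38]
 [ 80  20  38]
 [ 29 188 114]
 [ 27  62  91]
 [103  43  71]
 [108  44  70]
 [ 27 158 129]
 [ 46 131  82]
 [ 76 134  93]
 [ 80 112 134]
 [ 81 117 133]]
board ((419.3281555175781, 180.14962768554688), (171.59039306640625, 65.89767456054688), 65.71916961669922) [438.89107737 222.48814488  13.67560339]
jig ((516.2611694335938, -92.85065460205078), (169.71066284179688, 151.3967742919922), 83.40306091308594)
handle ((421.8048400878906, -63.07525634765625), (82.96272277832031, 372.8880615234375), 33.331809997558594)
```

View pics/crop.png

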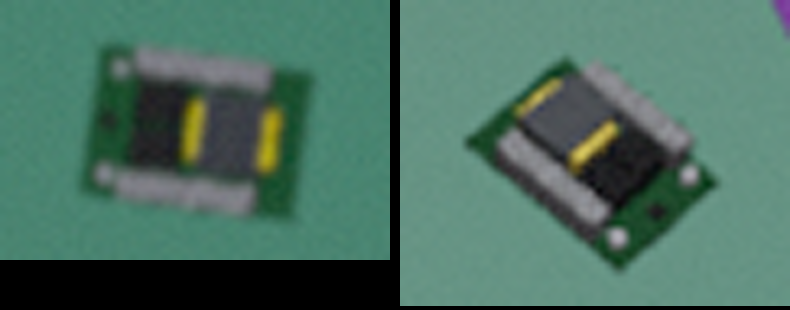

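The crop confirms the dark-green board, in the top view: its transformer (grey core, yellow winding) is on the right, towards world -y. The two black relays are on the left. The jig's hinge side is also on -y, so only a small turn is needed.

```bash
python3 - <<'E'
from h import *
from workcell import get_obs
d=pickle.load(open("d.pkl","rb"));c=d["top"];M=cam(c)
cr=np.array([[100,45],[312,70],[295,218],[80,190]])/6.5+[195,230]
P=plane(c,cr,2,M);print(P,P.mean(0))
y=P[0]+P[3]-P[1]-P[2];print("board yaw",np.degrees(np.arctan2(-y[0],y[1])))
v,u=np.mgrid[170:260,310:405];Q=depth(c,np.c_[u.ravel(),v.ravel()],M);z=Q[:,2]
print(cv2.boxPoints(cv2.minAreaRect(Q[(z>46)&(z<54)][:,:2].astype(np.float32))))
o=get_obs();print(R.from_rotvec(o["orientation"]).as_matrix().round(3));from workcell import get_image;w=get_image("wrist");print(np.array(w["mount"]).round(3),w["intrinsics"])
E
```

```text
[[471.31722723 259.31588936   2.        ]
 [461.99981395 180.25952809   2.        ]
 [407.21715203 186.16874985   2.        ]
 [417.47765967 265.8653676    2.        ]] [439.50296322 222.90238373   2.        ]
board yaw -7.030399811077649
[[ 4.3138321e+02 -1.6780353e+02]
 [ 5.8177240e+02 -1.8522246e+02]
 [ 6.0121790e+02 -1.7337051e+01]
 [ 4.5082867e+02  8.1878662e-02]]
[[-0.97   0.244 -0.   ]
 [ 0.244  0.97  -0.001]
 [ 0.    -0.001 -1.   ]]
[[-1.00000e-03 -9.71000e-01 -2.39000e-01  6.54600e+01]
 [ 1.00000e+00 -1.00000e-03 -1.00000e-03  3.53000e-01]
 [ 1.00000e-03 -2.39000e-01  9.71000e-01 -1.62603e+02]
 [ 0.00000e+00  0.00000e+00  0.00000e+00  1.00000e+00]] [[320.1008713    0.         284.32947436]
 [  0.         320.1008713  210.72080631]
 [  0.           0.           1.        ]]
```

Call:
jog_arm:
  commands:
    - [1, [-0.37, -0.3, 0], [0, 0, 0]]
    - [1, [-0.37, -0.3, 0], [0, 0, 0]]
    - [1, [-0.37, -0.3, 0], [0, 0, 0]]
    - [1, [-0.37, -0.3, 0], [0, 0, 0]]
    - [1, [-0.37, -0.3, 0], [0, 0, 0]]
    - [1, [-0.37, -0.3, 0], [0, 0, 0]]
    - [1, [-0.37, -0.3, 0], [0, 0, 0]]
    - [1, [-0.37, -0.3, 0], [0, 0, 0]]
    - [1, [-0.37, -0.3, 0], [0, 0, 0]]
    - [1, [-0.37, -0.3, 0], [0, 0, 0]]

```text
t: 1.15
ee_pos: [438.9, 223.0, 222.7]
orientation: [0.387, 3.118, 0.0]
ft_force: [0.1, 0.7, 0.1]
width: 87.9
grasp_force: 0.0
```

Call:
jog_arm:
  commands:
    - [1, [0, 0, 0.1], [0, 0, 0.184]]
    - [1, [0, 0, 0.1], [0, 0, 0.184]]
    - [1, [0, 0, 0.1], [0, 0, 0.184]]
    - [1, [0, 0, 0.1], [0, 0, 0.184]]
    - [1, [0, 0, 0.1], [0, 0, 0.184]]
    - [1, [0, 0, 0.1], [0, 0, 0.184]]
    - [1, [0, 0, 0.1], [0, 0, 0.184]]
    - [1, [0, 0, 0], [0, 0, 0.184]]
    - [1, [0, 0, 0], [0, 0, 0.184]]
    - [1, [0, 0, 0], [0, 0, 0.184]]

```text
t: 2.15
ee_pos: [438.0, 224.6, 152.4]
orientation: [-2.358, -2.076, 0.001]
ft_force: [0.3, -0.2, 0.0]
width: 87.7
grasp_force: 0.0
```

Call:
jog_arm:
  commands:
    - [1, [0, 0, 0], [0, 0, 0]]
    - [1, [0, 0, 0], [0, 0, 0]]

```text
t: 2.35
ee_pos: [438.1, 224.7, 152.6]
orientation: [-2.348, -2.087, 0.0]
ft_force: [-0.7, -0.1, -0.9]
width: 87.9
grasp_force: 0.0
```

```bash
cat > look.py <<'E'
import sys
from h import *
from workcell import get_obs,get_image
def look(name):
    o=get_obs();w=get_image("wrist");pickle.dump((o,w),open(name+".pkl","wb"));cv2.imwrite(f"pics/{name}.png",w["image"])
    A=R.from_rotvec(o["orientation"]).as_matrix()
    print(o["t"],o["ee_pos"].round(1),"yang",np.degrees(np.arctan2(A[1,1],A[0,1])).round(2),"z",A[:,2].round(3),o["ft_force"].round(1),o["width"],o["qpos"].round(2))
if __name__=="__main__": look(sys.argv[1])
E
python3 look.py w1
```

```text
2.35 [438.1 224.7 152.6] yang -6.72 z [-0. -0. -1.] [-0.7 -0.1 -0.9] 87.90870409285152 [ 0.45  0.33  1.97 -0.    0.84  0.57]
```

View pics/w1.png

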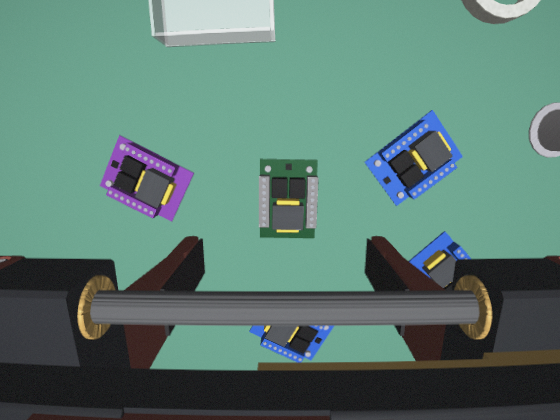

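The board is at (288,198) in the wrist view, with the transformer at the bottom (-y), already aligned between the finger directions.

```bash
python3 - <<'E'
from h import *
o,w=pickle.load(open("w1.pkl","rb"));M=cam(w,o)
hsv=cv2.cvtColor(w["image"],cv2.COLOR_BGR2HSV)
m=((hsv[...,2]<75)&(hsv[...,0]<90)&(hsv[...,1]>100)).astype(np.uint8);k=np.zeros_like(m);k[148:246,245:330]=m[148:246,245:330]
pts=np.argwhere(k)[:,::-1]
P=plane(w,pts,2,M)[:,:2].astype(np.float32)
r=cv2.minAreaRect(P);print(r,len(P));b=cv2.boxPoints(r);print(b)
g=plane(w,[[260,159],[317,159],[315,238],[260,238]],2,M);print(g,g.mean(0))
A=R.from_rotvec(o["orientation"]).as_matrix()
print("tool dxyz",A.T@(np.r_[r[0],3.5]-o["ee_pos"]))
E
```

```text
((442.2384033203125, 235.80258178710938), (21.070362091064453, 33.74581527709961), 83.2240982055664) 41
[[424.24033 227.33176]
 [457.75046 223.35022]
 [460.23648 244.2734 ]
 [426.72635 248.25494]]
[[418.55104057 266.93358327   2.        ]
 [473.50731344 260.40574648   2.        ]
 [463.84912221 180.28220332   2.        ]
 [407.56018854 186.96564755   2.        ]] [440.86691619 223.64679516   2.        ]
tool dxyz [ 11.54312403   2.87933136 149.08632294]
```

Call:
jog_arm:
  commands:
    - [1, [-0.01, 0.025, 0.3], [0, 0, 0.011]]
    - [1, [0, 0, 0.3], [0, 0, 0]]
    - [1, [0, 0, 0.3], [0, 0, 0]]
    - [1, [0, 0, 0.3], [0, 0, 0]]
    - [1, [0, 0, 0.2], [0, 0, 0]]
    - [1, [0, 0, 0.085], [0, 0, 0]]
    - [1, [0, 0, 0], [0, 0, 0]]
    - [1, [0, 0, 0], [0, 0, 0]]

```text
t: 3.2
ee_pos: [441.0, 223.7, 4.8]
orientation: [2.36, 2.074, 0.001]
ft_force: [0.2, 0.3, -0.1]
width: 88.1
grasp_force: 0.0
```

Call:
jog_arm:
  commands:
    - [-1, [0, 0, 0], [0, 0, 0]]
    - [-1, [0, 0, 0], [0, 0, 0]]
    - [-1, [0, 0, 0], [0, 0, 0]]
    - [-1, [0, 0, 0], [0, 0, 0]]
    - [-1, [0, 0, 0], [0, 0, 0]]
    - [-1, [0, 0, 0], [0, 0, 0]]
    - [-1, [0, 0, 0], [0, 0, 0]]

```text
t: 3.9
ee_pos: [440.7, 223.6, 4.5]
orientation: [2.361, 2.073, 0.001]
ft_force: [-0.1, -0.3, 6.5]
width: 55.9
grasp_force: 30.0
```

Call:
jog_arm:
  commands:
    - [-1, [0, 0, -0.15], [0, 0, 0]]
    - [-1, [0, 0, -0.3], [0, 0, 0]]
    - [-1, [0, 0, -0.4], [0, 0, 0]]
    - [-1, [0, 0, -0.4], [0, 0, 0]]
    - [-1, [0, 0, -0.4], [0, 0, 0]]
    - [-1, [0, 0, -0.4], [0, 0, 0]]
    - [-1, [0, 0, -0.3], [0, 0, 0]]
    - [-1, [0, 0, -0.2], [0, 0, 0]]

```text
t: 4.7
ee_pos: [440.8, 223.6, 261.5]
orientation: [2.36, 2.072, 0.004]
ft_force: [-0.2, -0.5, -1.8]
width: 55.8
grasp_force: 30.0
```

Call:
jog_arm:
  commands:
    - [-1, [-0.2, 0.07, 0], [0, 0, 0]]
    - [-1, [-0.4, 0.135, 0], [0, 0, 0]]
    - [-1, [-0.4, 0.135, 0], [0, 0, 0]]
    - [-1, [-0.4, 0.135, 0], [0, 0, 0]]
    - [-1, [-0.4, 0.135, 0], [0, 0, 0]]
    - [-1, [-0.4, 0.135, 0], [0, 0, 0]]
    - [-1, [-0.4, 0.135, 0], [0, 0, 0]]
    - [-1, [-0.4, 0.135, 0], [0, 0, 0]]
    - [-1, [-0.3, 0.1, 0], [0, 0, 0]]
    - [-1, [-0.09, 0.035, 0], [0, 0, 0]]

```text
t: 5.7
ee_pos: [510.6, -130.2, 258.7]
orientation: [-2.364, -2.069, 0.001]
ft_force: [0.9, 0.4, -1.8]
width: 55.9
grasp_force: 30.0
```

Call:
jog_arm:
  commands:
    - [-1, [0, 0, 0], [0, 0, 0]]
    - [-1, [0, 0, 0], [0, 0, 0]]
    - [-1, [0, 0, 0], [0, 0, 0]]

```text
t: 6.0
ee_pos: [510.3, -126.2, 259.0]
orientation: [-2.359, -2.074, 0.0]
ft_force: [0.6, -0.2, -0.9]
width: 55.7
grasp_force: 30.0
```

```bash
python3 look.py w2; python3 - <<'E'
from h import *
o,w=pickle.load(open("w2.pkl","rb"));cv2.imwrite("pics/w2b.png",w["image"])
M=cam(w,o)
a=np.radians(-6.8);ey=np.array([-np.sin(a),np.cos(a)]);ex=np.array([np.cos(a),np.sin(a)]);n=np.array([519.2,-67.7])
L=[(33.5,30),(-33.5,30),(33.5,-30),(-33.5,-30),(18,45.5),(-18,45.5),(18,-45.5),(-18,-45.5)]
print(proj(w,[np.r_[n+x*ex+y*ey,76] for x,y in L],M).round(1))
E
```

```text
6.0 [ 510.3 -126.2  259. ] yang -7.36 z [-0.001  0.    -1.   ] [ 0.6 -0.2 -0.9] 55.703536955823004 [-0.27  0.23  1.81  0.    1.09 -0.14]
[[318.4 108.1]
 [253.8 108.8]
 [317.7 166. ]
 [255.5 166.7]
 [303.4  92.6]
 [268.4  93. ]
 [303.3 180.4]
 [270.2 180.8]]
```

View pics/w2.png

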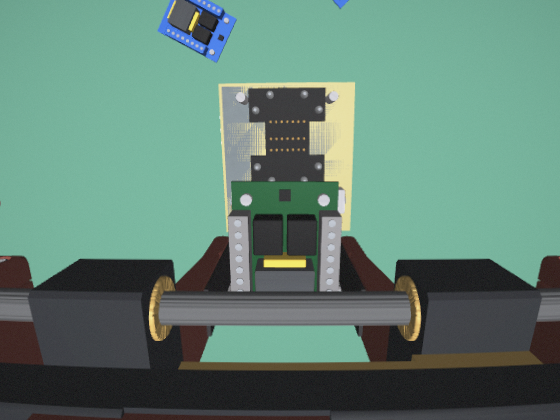

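Pins show near (256,109), (319,108), (257,166), (318,166), (269,94), (304,94), (271,180) and (303,180), close to prediction. The held board's relay edge runs (231,181)-(338,181). Next I refine both.

```bash
python3 - <<'E'
from h import *
o,w=pickle.load(open("w2.pkl","rb"));M=cam(w,o)
g=cv2.cvtColor(w["image"],cv2.COLOR_BGR2GRAY).astype(float)
a=np.radians(-6.8);n=np.array([519.2,-67.7])
L=np.array([(33.5,30),(-33.5,30),(33.5,-30),(-33.5,-30),(18,45.5),(-18,45.5),(18,-45.5),(-18,-45.5)])
Rm=np.array([[np.cos(a),-np.sin(a)],[np.sin(a),np.cos(a)]])
p=proj(w,np.c_[n+L@Rm.T,np.full(8,76)],M)
for q in p:
    u,v=np.round(q).astype(int);print((u,v));print(g[v-6:v+7,u-6:u+7].astype(int)) if (u,v)[0]>0 and q is p[0] else None
c=[]
for q in p:
    u,v=np.round(q).astype(int);s=g[v-5:v+6,u-5:u+6];wt=np.clip(s-90,0,None);yy,xx=np.mgrid[-5:6,-5:6]
    c.append((u+(wt*xx).sum()/wt.sum(),v+(wt*yy).sum()/wt.sum()))
c=np.array(c);print(c.round(1),(c-p).round(1))
Q=plane(w,c[:6],75,M)[:,:2]
def fit(A,B):
    H=(A-A.mean(0)).T@(B-B.mean(0));t=np.arctan2(H[0,1]-H[1,0],H[0,0]+H[1,1]);r=np.array([[np.cos(t),-np.sin(t)],[np.sin(t),np.cos(t)]])
    d=B.mean(0)-A.mean(0)@r.T;return np.degrees(t),d,(B-A@r.T-d)
print(fit(L[:6],Q))
# held board
i=w["image"];col=i[185:200,:,:];print(g[188,222:242].astype(int),g[188,328:348].astype(int),g[172:190,260].astype(int))
E
python3 - <<'E'
import cv2
i=cv2.imread("pics/w2.png")[78:240,205:365];cv2.imwrite("pics/w2c.png",cv2.resize(i,None,fx=3.6,fy=3.6,interpolation=cv2.INTER_CUBIC))
E
```

```text
(np.int64(318), np.int64(108))
(np.int64(254), np.int64(109))
(np.int64(318), np.int64(166))
(np.int64(256), np.int64(167))
(np.int64(303), np.int64(93))
(np.int64(268), np.int64(93))
(np.int64(303), np.int64(180))
(np.int64(270), np.int64(181))
[[319.1 108.6]
 [255.2 109.4]
 [318.4 165.8]
 [256.9 166.5]
 [304.3  93.2]
 [269.5  93.1]
 [303.9 179.5]
 [271.3 179.6]] [[ 0.7  0.5]
 [ 1.4  0.6]
 [ 0.7 -0.2]
 [ 1.4 -0.2]
 [ 0.9  0.6]
 [ 1.1  0.1]
 [ 0.7 -0.9]
 [ 1.1 -1.2]]
(np.float64(-6.791758284155376), array([520.24023496, -68.04889825]), array([[-0.27150507, -0.18754274],
       [ 0.23169144, -0.33068004],
       [-0.20205526,  0.34135046],
       [ 0.35863589,  0.28319037],
       [-0.15423003, -0.29297823],
       [ 0.03746302,  0.18666018]]))
[164 167 215 213 197 153 153 150 150 103  88  88  89  89  89  87  89  89
  90  87] [ 94  92  90  93  91  90  91  91  88  91  96 103 104 110 146 195 217 215
 216 216] [59 59 59 59 58 57 59 58 59 62 86 92 91 90 90 91 92 90]
```

View pics/w2c.png

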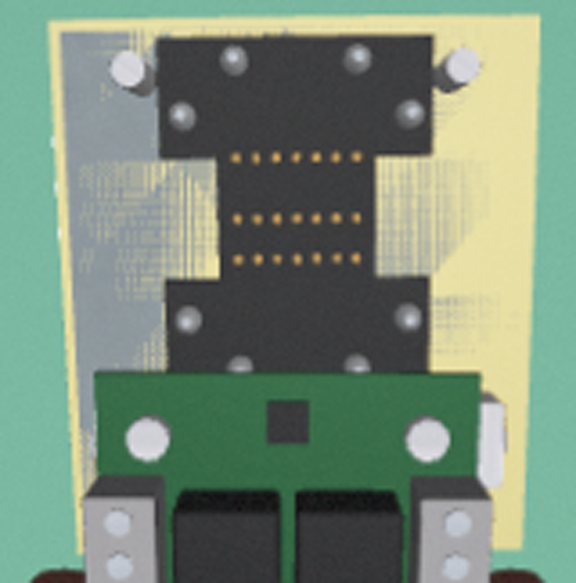

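The crop shows all eight pins (e.g. (182,115), (410,115), (188,320), (408,320) in the crop) and the held board's far corners at crop (95,373) and (481,373).

```bash
python3 - <<'E'
from h import *
o,w=pickle.load(open("w2.pkl","rb"));M=cam(w,o);A=R.from_rotvec(o["orientation"]).as_matrix()
c=np.array([[95,373],[481,373]])/3.6+[205,78]-[.4,.4]
P=plane(w,c,256.5,M);t=(P-o["ee_pos"])@A;print("corners tool",t)
e=P[1]-P[0];print("width",np.hypot(*e[:2]),"x dir deg",np.degrees(np.arctan2(e[1],e[0])))
yaw=np.arctan2(e[1],e[0]);cen=P.mean(0)[:2]-40*np.array([-np.sin(yaw),np.cos(yaw)]);print("board centre",cen, "tool off",A.T@np.r_[cen-o["ee_pos"][:2],0])
for yw in(yaw,np.radians(-7.36)):
  d=np.array([520.2,-68.0])-P.mean(0)[:2]+40*np.array([.118,.993]); 
print("shift world needed",d,"tool",A[:2,:2].T@d)
E
```

```text
corners tool [[ 40.47855992 -28.26376034   2.54262137]
 [ 40.42289932  27.55800161   2.50650006]]
width 55.82180138510559 x dir deg -7.413136184233031
board centre [ 509.97628354 -125.72771258] tool off [ 4.51704257e-01 -3.94396238e-01  4.26428093e-04]
shift world needed [ 9.78279832 57.78204828] tool [58.55901611  2.30422429]
```

Call:
jog_arm:
  commands:
    - [-1, [0.2, 0.023, 0], [0, 0, -0.013]]
    - [-1, [0.3, 0, 0], [0, 0, 0]]
    - [-1, [0.086, 0, 0], [0, 0, 0]]
    - [-1, [0, 0, 0.3], [0, 0, 0]]
    - [-1, [0, 0, 0.4], [0, 0, 0]]
    - [-1, [0, 0, 0.4], [0, 0, 0]]
    - [-1, [0, 0, 0.3], [0, 0, 0]]
    - [-1, [0, 0, 0.2], [0, 0, 0]]
    - [-1, [0, 0, 0], [0, 0, 0]]
    - [-1, [0, 0, 0], [0, 0, 0]]

```text
t: 7.05
ee_pos: [520.3, -69.5, 99.5]
orientation: [-2.349, -2.086, 0.0]
ft_force: [-0.2, -0.6, -0.8]
width: 55.7
grasp_force: 30.0
```

```bash
python3 look.py w3; python3 - <<'E'
from h import *
o,w=pickle.load(open("w3.pkl","rb"));A=R.from_rotvec(o["orientation"]).as_matrix()
print("tool shift left",A[:2,:2].T@(np.array([520.2,-68.0])-o["ee_pos"][:2])-[.45,-.39])
E
```

```text
7.05 [520.3 -69.5  99.5] yang -6.8 z [-0. -0. -1.] [-0.2 -0.6 -0.8] 55.71482988805301 [-0.16  0.46  1.93 -0.    0.75 -0.04]
tool shift left [1.0331795  0.10485614]
```

View pics/w3.png

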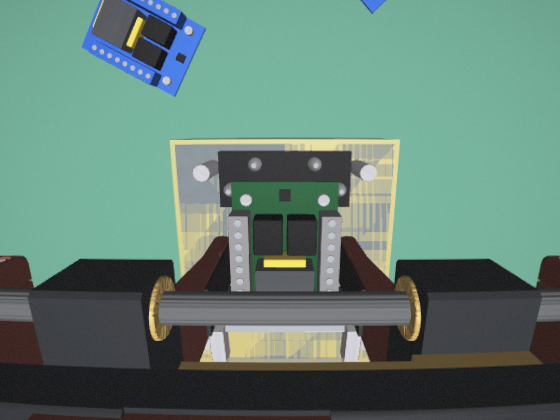

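The board (edge at v≈182) is centred between the pins, with (255,163)/(315,163) and (229,190)/(342,190) all centred near u≈285. I shift +1 mm in tool x and descend.

```bash
python3 - <<'E'
from h import *
o,w=pickle.load(open("w3.pkl","rb"));M=cam(w,o);A=R.from_rotvec(o["orientation"]).as_matrix()
P=plane(w,[[255,163],[315,163]],75.5,M);print("pins tool",(P-o["ee_pos"])@A)
P=plane(w,[[231.5,182],[338.5,182]],97,M);print("board tool",(P-o["ee_pos"])@A)
E
```

```text
pins tool [[ 47.84417847 -17.51721234  24.01525406]
 [ 47.80533996  17.29305392  24.00670494]]
board tool [[ 40.0710852  -28.00579329   2.51865493]
 [ 40.01307855  27.72745721   2.50496684]]
```

Call:
jog_arm:
  commands:
    - [-1, [0.01, 0.001, 0.1], [0, 0, 0]]
    - [-1, [0, 0, 0.1], [0, 0, 0]]
    - [-1, [0, 0, 0.04], [0, 0, 0]]
    - [-1, [0, 0, 0.04], [0, 0, 0]]
    - [-1, [0, 0, 0], [0, 0, 0]]
    - [-1, [0, 0, 0], [0, 0, 0]]

```text
t: 7.7
ee_pos: [520.4, -68.8, 71.1]
orientation: [-2.35, -2.085, 0.0]
ft_force: [0.7, -0.0, -2.0]
width: 55.9
grasp_force: 30.0
```

Call:
jog_arm:
  commands:
    - [-1, [0, 0, 0.012], [0, 0, 0]]
    - [-1, [0, 0, 0.01], [0, 0, 0]]
    - [-1, [0, 0, 0], [0, 0, 0]]
    - [-1, [0, 0, 0], [0, 0, 0]]

```text
t: 8.1
ee_pos: [520.4, -68.7, 69.0]
orientation: [2.35, 2.085, 0.0]
ft_force: [0.8, 1.0, -1.7]
width: 55.4
grasp_force: 30.0
```

Call:
jog_arm:
  commands:
    - [0.6, [0, 0, 0], [0, 0, 0]]
    - [0.6, [0, 0, 0], [0, 0, 0]]
    - [0.6, [0, 0, 0], [0, 0, 0]]
    - [0.6, [0, 0, 0], [0, 0, 0]]
    - [0.6, [0, 0, -0.1], [0, 0, 0]]
    - [0.6, [0, 0, -0.3], [0, 0, 0]]
    - [0.6, [0, 0, -0.4], [0, 0, 0]]
    - [0.6, [0, 0, -0.4], [0, 0, 0]]
    - [0.6, [0, 0, -0.4], [0, 0, 0]]
    - [0.6, [0, 0, -0.4], [0, 0, 0]]

```text
t: 9.1
ee_pos: [520.0, -68.7, 271.5]
orientation: [2.35, 2.084, 0.001]
ft_force: [0.6, -0.2, -0.5]
width: 70.3
grasp_force: 0.0
```

Call:
jog_arm:
  commands:
    - [0.6, [-0.3, 0, 0], [0, 0, 0]]
    - [0.6, [-0.3, 0, 0], [0, 0, 0]]
    - [0.6, [0, 0, 0], [0, 0, 0]]
    - [0.6, [0, 0, 0], [0, 0, 0]]

```text
t: 9.5
ee_pos: [513.0, -128.5, 269.4]
orientation: [2.352, 2.083, 0.001]
ft_force: [0.1, -0.5, -1.1]
width: 70.4
grasp_force: 0.0
```

```bash
python3 look.py w4; python3 - <<'E'
import cv2
i=cv2.imread("pics/w4.png")[40:240,180:390];cv2.imwrite("pics/w4c.png",cv2.resize(i,None,fx=2.9,fy=2.9,interpolation=cv2.INTER_CUBIC))
E
```

```text
9.5 [ 513.  -128.5  269.4] yang -6.95 z [ 0.  0. -1.] [ 0.1 -0.5 -1.1] 70.39678747592569 [-0.27  0.23  1.8   0.    1.12 -0.15]
```

View pics/w4c.png

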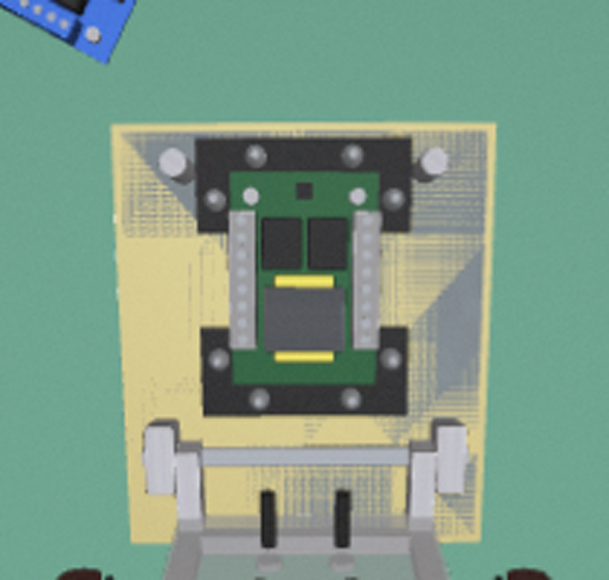

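The board lies flat inside all eight pins, with the transformer (yellow bars) towards the hinge. Now I locate the handle in the first top view.

```bash
python3 - <<'E'
from h import *
for nm,win in(("top",(400,170,440,245)),("scene",(160,100,210,130))):
    c=pickle.load(open("d.pkl","rb"))[nm];M=cam(c);x0,y0,x1,y1=win
    g=cv2.cvtColor(c["image"],cv2.COLOR_BGR2GRAY)[y0:y1,x0:x1]
    n,l,s,ce=cv2.connectedComponentsWithStats((g<45).astype(np.uint8))
    k=1+np.argmax(s[1:,4]);p=ce[k]+[x0,y0];print(nm,s[k],p,plane(c,[p],212,M),depth(c,[p],M))
    b=cv2.boxPoints(cv2.minAreaRect(np.argwhere(l==k)[:,::-1].astype(np.float32)))+[x0,y0];print(plane(c,b,212,M).round(1))
E
```

```text
top [ 16  22   8  37 193] [419.87564767 209.83419689] [[ 505.8896804  -190.13164598  212.        ]] [[ 507.00191421 -187.20134395  216.03854331]]
[[ 468.9 -180.3  212. ]
 [ 543.5 -189.1  212. ]
 [ 542.7 -200.   212. ]
 [ 468.1 -191.1  212. ]]
scene [ 10   7  29  20 159] [184.72327044 115.77987421] [[ 502.35180415 -192.2181025   212.        ]] [[ 510.19894963 -183.50775621  224.86983229]]
[[ 539.6 -205.5  212. ]
 [ 458.7 -196.9  212. ]
 [ 466.2 -179.7  212. ]
 [ 546.2 -188.7  212. ]]
```

Call:
jog_arm:
  commands:
    - [0, [-0.2, 0, 0], [0, 0, 0]]
    - [0, [-0.3, 0, 0], [0, 0, 0]]
    - [0, [-0.12, 0, 0], [0, 0, 0]]
    - [0, [0, 0, 0], [0, 0, 0.18]]
    - [0, [0, 0, 0], [0, 0, 0.18]]
    - [0, [0, 0, 0], [0, 0, 0.18]]
    - [0, [0, 0, 0], [0, 0, 0.18]]
    - [0, [0, 0, 0], [0, 0, 0.18]]
    - [0, [0, 0, 0], [0, 0, 0.18]]
    - [0, [0, 0, 0], [0, 0, 0.18]]

```text
t: 10.55
ee_pos: [505.9, -188.7, 268.8]
orientation: [-3.059, -0.71, 0.001]
ft_force: [0.7, -0.6, 0.1]
width: 44.1
grasp_force: 0.0
```

Call:
jog_arm:
  commands:
    - [0, [0, 0, 0], [0, 0, 0.18]]
    - [0, [0, 0, 0], [0, 0, 0.18]]
    - [0, [0, 0, 0], [0, 0, 0.18]]
    - [0, [0, 0, 0], [0, 0, 0.18]]
    - [0, [0, 0, 0], [0, 0, 0.02]]
    - [0, [0, 0, 0], [0, 0, 0]]
    - [0, [0, 0, 0], [0, 0, 0]]

```text
t: 11.25
ee_pos: [505.9, -189.5, 268.9]
orientation: [-3.136, 0.183, 0.0]
ft_force: [-0.2, -0.7, 0.2]
width: 43.5
grasp_force: 0.0
```

```bash
python3 look.py w5; python3 - <<'E'
from h import *
o,w=pickle.load(open("w5.pkl","rb"));A=R.from_rotvec(o["orientation"]).as_matrix()
print("tool shift",A.T@(np.array([505.8,-190,193.3])-o["ee_pos"]))
E
```

```text
11.25 [ 505.9 -189.5  268.9] yang -96.68 z [-0.  0. -1.] [-0.2 -0.7  0.2] 43.51892464471539 [-0.38  0.25  1.77  0.    1.12  1.31]
tool shift [-1.32292990e-03  5.58207783e-01  7.56373186e+01]
```

View pics/w5.png

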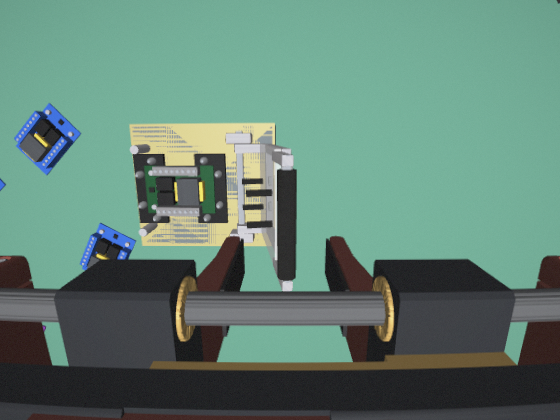

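The sleeve (287,225) is centred between the fingers (242 and 328). I descend and grip it.

Call:
jog_arm:
  commands:
    - [0, [0, 0.006, 0.2], [0, 0, 0]]
    - [0, [0, 0, 0.3], [0, 0, 0]]
    - [0, [0, 0, 0.2], [0, 0, 0]]
    - [0, [0, 0, 0.056], [0, 0, 0]]
    - [0, [0, 0, 0], [0, 0, 0]]
    - [-1, [0, 0, 0], [0, 0, 0]]
    - [-1, [0, 0, 0], [0, 0, 0]]
    - [-1, [0, 0, 0], [0, 0, 0]]
    - [-1, [0, 0, 0], [0, 0, 0]]
    - [-1, [0, 0, 0], [0, 0, 0]]

```text
t: 12.3
ee_pos: [506.0, -190.8, 193.9]
orientation: [3.135, -0.187, 0.001]
ft_force: [-0.2, -0.4, 3.2]
width: 13.1
grasp_force: 30.0
```

```bash
python3 - <<'E'
from h import *
from workcell import get_obs
o=get_obs();A=R.from_rotvec(o["orientation"]).as_matrix();p=o["ee_pos"];print(p,o["ft_force"],o["width"],o["grasp_force"])
e=np.array([.1184,.993]);g=np.array([(p[:2]-[520.2,-68])@e+70,p[2]+18.7-61]);print("handle rel hinge",g, "r",np.hypot(*g),np.hypot(158,25))
a0=np.arctan2(g[1],g[0])-np.arctan2(25,158);print("a",a0)
s=np.linspace(a0,0,26);q=np.c_[158*np.cos(s)-25*np.sin(s),158*np.sin(s)+25*np.cos(s)];d=np.diff(q,axis=0)
print("tool z down, tool y(=-jig y) per row /100:");print(np.c_[s[1:],-d[:,0]/100,-d[:,1]/100].round(3));print("total",-(q[-1]-g)/100)
E
```

```text
[ 506.04241108 -190.78725005  193.94762519] [-0.2041193  -0.38147141  3.16854494] 13.127638548512083 30.000519454479218
handle rel hinge [-53.60399783 151.64762519] r 160.84275180359214 159.9656213065795
a 1.7536387574151375
tool z down, tool y(=-jig y) per row /100:
[[ 1.683 -0.107 -0.034]
 [ 1.613 -0.109 -0.026]
 [ 1.543 -0.111 -0.018]
 [ 1.473 -0.112 -0.011]
 [ 1.403 -0.112 -0.003]
 [ 1.333 -0.112  0.005]
 [ 1.263 -0.111  0.013]
 [ 1.192 -0.11   0.021]
 [ 1.122 -0.109  0.028]
 [ 1.052 -0.106  0.036]
 [ 0.982 -0.103  0.043]
 [ 0.912 -0.1    0.05 ]
 [ 0.842 -0.096  0.057]
 [ 0.772 -0.092  0.064]
 [ 0.701 -0.087  0.07 ]
 [ 0.631 -0.082  0.076]
 [ 0.561 -0.077  0.082]
 [ 0.491 -0.071  0.087]
 [ 0.421 -0.065  0.092]
 [ 0.351 -0.058  0.096]
 [ 0.281 -0.051  0.1  ]
 [ 0.21  -0.044  0.103]
 [ 0.14  -0.037  0.106]
 [ 0.07  -0.029  0.108]
 [ 0.    -0.021  0.11 ]]
total [-2.11603998  1.26647625]
```

Call:
jog_arm:
  commands:
    - [-1, [0, -0.107, -0.034], [0, 0, 0]]
    - [-1, [0, -0.109, -0.026], [0, 0, 0]]
    - [-1, [0, -0.111, -0.018], [0, 0, 0]]
    - [-1, [0, -0.112, -0.011], [0, 0, 0]]
    - [-1, [0, -0.112, -0.003], [0, 0, 0]]
    - [-1, [0, -0.112, 0.005], [0, 0, 0]]
    - [-1, [0, -0.111, 0.013], [0, 0, 0]]
    - [-1, [0, -0.11, 0.021], [0, 0, 0]]
    - [-1, [0, -0.109, 0.028], [0, 0, 0]]
    - [-1, [0, 0, 0], [0, 0, 0]]

```text
t: 13.3
ee_pos: [517.8, -90.4, 195.5]
orientation: [-3.136, 0.186, 0.0]
ft_force: [0.5, -0.0, 3.7]
width: 12.9
grasp_force: 30.0
```

```bash
cat > arc.py <<'E'
from h import *
from workcell import get_obs
o=get_obs();A=R.from_rotvec(o["orientation"]).as_matrix();p=o["ee_pos"];print(o["t"],p,o["ft_force"],o["width"],o["grasp_force"],np.degrees(np.arctan2(A[1,1],A[0,1])))
e=np.array([.1184,.993]);g=np.array([(p[:2]-[520.2,-68])@e+70,p[2]+18.7-61]);a=np.arctan2(g[1],g[0])-np.arctan2(25,158)
print("rel hinge",g,"r",np.hypot(*g),"a",a,"lateral",(p[:2]-[520.2,-68])@[.993,-.1184])
E
python3 arc.py
```

```text
13.3 [517.79699903 -90.4162732  195.49891465] [ 0.53746797 -0.04423946  3.73974315] 12.858875464749858 30.000617802143097 -96.77831273745296
rel hinge [ 47.4561254  153.19891465] r 160.3807696921481 a 1.1134754374427989 lateral 0.26790677947984753
```

Following the arc well, with low forces; continuing.

Call:
jog_arm:
  commands:
    - [-1, [0, -0.106, 0.036], [0, 0, 0]]
    - [-1, [0, -0.103, 0.043], [0, 0, 0]]
    - [-1, [0, -0.1, 0.05], [0, 0, 0]]
    - [-1, [0, -0.096, 0.057], [0, 0, 0]]
    - [-1, [0, -0.092, 0.064], [0, 0, 0]]
    - [-1, [0, -0.087, 0.07], [0, 0, 0]]
    - [-1, [0, -0.082, 0.076], [0, 0, 0]]
    - [-1, [0, -0.077, 0.082], [0, 0, 0]]
    - [-1, [0, -0.071, 0.087], [0, 0, 0]]
    - [-1, [0, 0, 0], [0, 0, 0]]

```text
t: 14.3
ee_pos: [527.2, -10.4, 138.1]
orientation: [3.136, -0.186, -0.002]
ft_force: [1.5, -3.2, -0.7]
width: 13.2
grasp_force: 30.0
```

```bash
python3 arc.py
```

```text
14.3 [527.16513081 -10.42483869 138.07939653] [ 1.50222733 -3.20948895 -0.65425365] 13.170155360835357 29.999932050704956 -96.80101948333747
rel hinge [127.99680667  95.77939653] r 159.8651785610859 a 0.48548227723418885 lateral 0.09947579425869715
```

Call:
jog_arm:
  commands:
    - [-1, [0, -0.064, 0.091], [0, 0, 0]]
    - [-1, [0, -0.058, 0.096], [0, 0, 0]]
    - [-1, [0, -0.051, 0.1], [0, 0, 0]]
    - [-1, [0, -0.044, 0.103], [0, 0, 0]]
    - [-1, [0, -0.037, 0.106], [0, 0, 0]]
    - [-1, [0, -0.029, 0.108], [0, 0, 0]]
    - [-1, [0, -0.01, 0.05], [0, 0, 0]]
    - [-1, [0, 0, 0], [0, 0, 0]]

```text
t: 15.1
ee_pos: [530.6, 17.9, 73.0]
orientation: [3.135, -0.187, -0.002]
ft_force: [0.4, -6.3, 4.0]
width: 12.9
grasp_force: 30.0
```

```bash
python3 arc.py
```

```text
15.1 [530.55028818  17.91463964  72.95129907] [ 0.4284914  -6.31698348  3.9993753 ] 12.904226993084878 30.000711679458618 -96.84036880013505
rel hinge [156.53871129  30.65129907] r 159.5113483918838 a 0.03643325866972297 lateral 0.10554283113967973
```

Call:
jog_arm:
  commands:
    - [-1, [0, 0.005, 0.03], [0, 0, 0]]
    - [-1, [0, 0, 0.02], [0, 0, 0]]
    - [-1, [0, 0, 0], [0, 0, 0]]
    - [-1, [0, 0, 0], [0, 0, 0]]

```text
t: 15.5
ee_pos: [530.7, 18.5, 68.8]
orientation: [-3.135, 0.188, 0.0]
ft_force: [-2.2, 1.4, 5.0]
width: 13.0
grasp_force: 30.0
```

Call:
jog_arm:
  commands:
    - [-1, [0, 0, 0.01], [0, 0, 0]]
    - [-1, [0, 0, 0], [0, 0, 0]]
    - [-1, [0, 0, 0], [0, 0, 0]]

```text
t: 15.8
ee_pos: [530.7, 18.6, 68.1]
orientation: [-3.135, 0.188, 0.0]
ft_force: [-2.4, 3.1, 8.9]
width: 13.5
grasp_force: 30.0
```

Call:
jog_arm:
  commands:
    - [-1, [0, 0, 0.01], [0, 0, 0]]
    - [-1, [0, 0, 0], [0, 0, 0]]
    - [-1, [0, 0, 0], [0, 0, 0]]

```text
t: 16.1
ee_pos: [530.7, 18.7, 67.5]
orientation: [-3.135, 0.188, -0.0]
ft_force: [-4.0, 3.3, 12.8]
width: 13.2
grasp_force: 30.0
```

```bash
python3 arc.py
```

```text
16.1 [530.73195109  18.72673987  67.53671885] [-3.96730115  3.32505958 12.79378851] 13.177463994780227 30.002748370170593 -96.88088237848977
rel hinge [157.3666357   25.23671885] r 159.3773823639148 a 0.0020880929133620385 lateral 0.1897814304994901
```

Call:
jog_arm:
  commands:
    - [-1, [0, 0, 0.01], [0, 0, 0]]
    - [-1, [0, 0, 0], [0, 0, 0]]
    - [-1, [0, 0, 0], [0, 0, 0]]

```text
t: 16.4
ee_pos: [530.8, 18.8, 67.0]
orientation: [-3.134, 0.188, -0.0]
ft_force: [-6.0, 3.5, 18.3]
width: 13.4
grasp_force: 30.0
```

Call:
jog_arm:
  commands:
    - [-1, [0, 0, 0.01], [0, 0, 0]]
    - [-1, [0, 0, 0], [0, 0, 0]]
    - [-1, [0, 0, 0], [0, 0, 0]]

```text
t: 16.7
ee_pos: [530.8, 18.9, 66.4]
orientation: [-3.134, 0.189, -0.0]
ft_force: [-6.5, 3.4, 22.9]
width: 13.2
grasp_force: 30.0
```

```bash
python3 arc.py
```

```text
16.7 [530.80750583  18.86492239  66.39146102] [-6.49093124  3.35516881 22.86072791] 13.199089598852355 30.004579424858093 -96.8846121470646
rel hinge [157.51279663  24.09146102] r 159.3445311119723 a -0.0051538436731277115 lateral 0.24844647725746294
```

```bash
python3 look.py w6; python3 - <<'E'
from h import *
from workcell import get_image
c=get_image("scene");cv2.imwrite("pics/s2.png",c["image"])
i=c["image"][130:240,150:290]
w=pickle.load(open("w6.pkl","rb"))[1]["image"]
e=np.zeros((420,790,3),np.uint8);e[:330,:420]=cv2.resize(i,None,fx=3,fy=3,interpolation=cv2.INTER_CUBIC);e[:278,420:790]=cv2.resize(w,(370,278));cv2.imwrite("pics/s2c.png",e)
E
```

```text
16.7 [530.8  18.9  66.4] yang -96.88 z [ 0.     0.002 -1.   ] [-6.5  3.4 22.9] 13.199089598852355 [0.01 0.53 1.93 0.   0.69 1.7 ]
```

View pics/s2c.png

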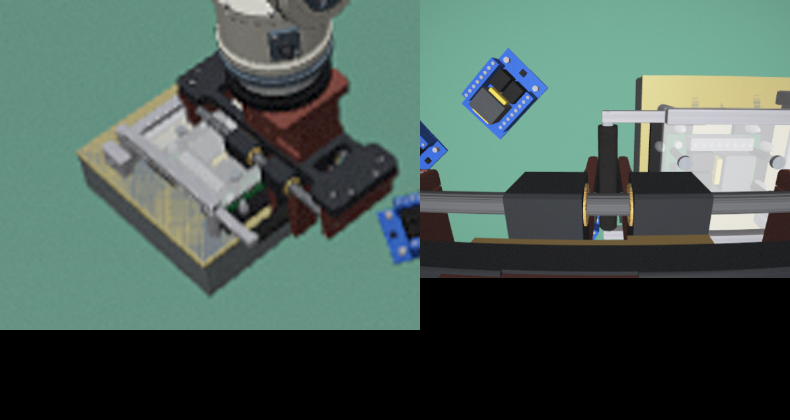

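The scene crop shows the lid down over the board and the gripper on the sleeve. I check that it is level from the depth along the edge bar and handle arm (wrist v≈175).

```bash
python3 - <<'E'
from h import *
o,w=pickle.load(open("w6.pkl","rb"));M=cam(w,o)
for u in range(290,560,15):
    P=depth(w,[[u,v] for v in range(160,196,1)],M);h=P[P[:,2]>70]
    l=(h[:,:2]-[520.2,-68])@np.array([[.993,.1184],[-.1184,.993]]) if len(h) else []
    if len(h): k=np.argsort(h[:,2])[-6:];print(u,"jig y",l[k,1].mean().round(1),"x",l[k,0].mean().round(1),"z",np.median(h[k,2]).round(2))
E
```

```text
290 jig y 85.3 x 41.8 z 91.18
305 jig y 78.8 x 47.3 z 90.05
320 jig y 72.2 x 45.8 z 89.96
335 jig y 65.6 x 46.1 z 89.82
350 jig y 59.1 x 45.6 z 90.01
365 jig y 52.4 x 45.1 z 90.05
380 jig y 48.0 x 46.6 z 97.21
395 jig y 41.7 x 46.9 z 97.19
410 jig y 35.6 x 48.2 z 97.4
425 jig y 29.1 x 46.7 z 97.44
440 jig y 22.6 x 45.7 z 97.52
455 jig y 28.0 x 48.8 z 97.58
470 jig y 9.7 x 47.4 z 97.27
485 jig y 3.4 x 47.2 z 97.84
500 jig y -3.6 x 46.4 z 97.54
515 jig y -10.0 x 47.2 z 97.79
530 jig y -17.2 x 46.6 z 97.43
545 jig y -23.9 x 47.2 z 97.57
```

Call:
jog_arm:
  commands:
    - [-1, [0, 0, 0.01], [0, 0, 0]]
    - [-1, [0, 0, 0], [0, 0, 0]]
    - [-1, [0, 0, 0], [0, 0, 0]]
    - [-1, [0, 0, 0], [0, 0, 0]]

```text
t: 17.2
ee_pos: [530.9, 18.9, 65.8]
orientation: [-3.134, 0.189, -0.001]
ft_force: [-8.3, 4.2, 27.4]
width: 13.2
grasp_force: 30.0
```

The bar is level to within the noise and the force keeps rising against the stop, so the lid is fully closed. Holding now.

Call:
jog_arm:
  commands:
    - [-1, [0, 0, 0], [0, 0, 0]]
    - [-1, [0, 0, 0], [0, 0, 0]]
    - [-1, [0, 0, 0], [0, 0, 0]]
    - [-1, [0, 0, 0], [0, 0, 0]]
    - [-1, [0, 0, 0], [0, 0, 0]]
    - [-1, [0, 0, 0], [0, 0, 0]]
    - [-1, [0, 0, 0], [0, 0, 0]]
    - [-1, [0, 0, 0], [0, 0, 0]]
    - [-1, [0, 0, 0], [0, 0, 0]]
    - [-1, [0, 0, 0], [0, 0, 0]]

```text
t: 18.2
ee_pos: [530.9, 18.9, 65.8]
orientation: [-3.134, 0.189, -0.001]
ft_force: [-9.1, 4.7, 28.1]
width: 13.1
grasp_force: 30.0
```

Call:
jog_arm:
  commands:
    - [-1, [0, 0, 0], [0, 0, 0]]
    - [-1, [0, 0, 0], [0, 0, 0]]
    - [-1, [0, 0, 0], [0, 0, 0]]
    - [-1, [0, 0, 0], [0, 0, 0]]
    - [-1, [0, 0, 0], [0, 0, 0]]
    - [-1, [0, 0, 0], [0, 0, 0]]
    - [-1, [0, 0, 0], [0, 0, 0]]
    - [-1, [0, 0, 0], [0, 0, 0]]
    - [-1, [0, 0, 0], [0, 0, 0]]
    - [-1, [0, 0, 0], [0, 0, 0]]

```text
t: 19.2
ee_pos: [530.9, 18.9, 65.8]
orientation: [-3.134, 0.189, -0.001]
ft_force: [-8.1, 3.9, 28.0]
width: 13.1
grasp_force: 30.0
```

Call:
jog_arm:
  commands:
    - [-1, [0, 0, 0], [0, 0, 0]]
    - [-1, [0, 0, 0], [0, 0, 0]]
    - [-1, [0, 0, 0], [0, 0, 0]]
    - [-1, [0, 0, 0], [0, 0, 0]]
    - [-1, [0, 0, 0], [0, 0, 0]]
    - [-1, [0, 0, 0], [0, 0, 0]]
    - [-1, [0, 0, 0], [0, 0, 0]]
    - [-1, [0, 0, 0], [0, 0, 0]]
    - [-1, [0, 0, 0], [0, 0, 0]]
    - [-1, [0, 0, 0], [0, 0, 0]]

```text
t: 20.2
ee_pos: [530.9, 18.9, 65.8]
orientation: [-3.134, 0.189, -0.001]
ft_force: [-8.0, 4.3, 27.6]
width: 13.2
grasp_force: 30.0
```

Call:
jog_arm:
  commands:
    - [-1, [0, 0, 0], [0, 0, 0]]
    - [-1, [0, 0, 0], [0, 0, 0]]
    - [-1, [0, 0, 0], [0, 0, 0]]
    - [-1, [0, 0, 0], [0, 0, 0]]
    - [-1, [0, 0, 0], [0, 0, 0]]
    - [-1, [0, 0, 0], [0, 0, 0]]
    - [-1, [0, 0, 0], [0, 0, 0]]
    - [-1, [0, 0, 0], [0, 0, 0]]
    - [-1, [0, 0, 0], [0, 0, 0]]
    - [-1, [0, 0, 0], [0, 0, 0]]

```text
t: 21.2
ee_pos: [530.9, 18.9, 65.8]
orientation: [-3.134, 0.189, -0.001]
ft_force: [-8.7, 3.9, 27.8]
width: 13.6
grasp_force: 30.0
```

```bash
python3 arc.py; python3 -c "
from workcell import close_job
print(close_job())"
```

```text
21.2 [530.88963814  18.93406147  65.79259222] [-8.69632357  3.85836864 27.77474478] 13.57677338804569 30.00523567199707 -96.88785848943964
rel hinge [157.59117619  23.49259222] r 159.33261029247382 a -0.008943628336831488 lateral 0.3218177951254134
the job is handed in; nothing more can be done
None
```

The relay board is in the nest with its transformer end towards the hinge; I pulled the lid down by its handle, held it closed for over 4 s (measured level, about 28 N on the handle), and handed the job in at 21.2 s still holding it down; the arm never went near the spool, box or tape.

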